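# Put the suit-room kit up to dry

## Robot

A 6-joint arm with a two-finger parallel gripper is mounted at the origin on the work surface. World frame = base frame: x ahead of the robot, y to its left, z up, the work surface at z = 0. Lengths are in m, angles in rad, forces in N, time in s.
With the tool pointing down it reaches from about 0.3 to 0.75 m from the base axis. Payload 8.5 kg.
Tool frame: the origin (TCP) lies on the centre line of the jaws, within the pads' length; the fingertips stand 14 mm ahead of it and the grasp point (between the pads) lies 5 mm behind it; z points along the fingers, y is the direction in which the jaws open and shut (so a half turn about z gives the same grasp; the last joint's range is limited). The gripper opens to 88 mm and grips with 3 to 60 N. Pads are 18 mm wide; open, the fingers measure 123 mm over their backs; the gripper's body (75 mm by 187 mm) begins 45 mm behind the grasp point.
Start: joints at [-1.368, 0.381, 1.297, -0, 1.464, -0.215], TCP at [0.223, -0.503, 0.253] pointing down, gripper open.
Joint ranges: [-3.11, 3.11], [-0.89, 2.33], [0.22, 2.48], [-1.42, 4.56], [0.17, 2.85], [-2.88, 2.88]. Speed limits (rad/s): [2.39, 2.39, 3.14, 3.14, 3.14, 3.14].

## Interface

Orientations are given as a unit quaternion [w, x, y, z].
In Python, from rig import move_ptp, servo_line, goto_joints, command_gripper, hold, solve_ik, capture, MotionError, hand_in, get_time, get_qpos, get_joint_velocities, get_tau, get_tool_pos, get_eef_rot, get_contact_force, get_wrist_torque, get_opening gives the robot as it stands. The module is installed in compiled form; this text tells all that it offers. Calls block until the motion is done:
- move_ptp(position, orientation): joint-space move of the TCP to a pose.
- servo_line(position, frame=None, speed=0.15, max_force=None): straight line of the TCP; frame=None keeps the orientation; speed is the mean speed in m/s. With max_force (N) it stops when the force on the tool has changed by that much, and returns True; else False.
- goto_joints(angles): joint-space move.
- command_gripper(opening): finger opening in m; the grip force is fixed at half the most; returns when the fingers have stopped.
- hold(seconds).
- solve_ik(position, orientation): joint angles nearest the present ones, or None.
- capture(name): name is "scene" or "top" or "wrist"; returns a dict with "pixels" (400x640x3 uint8, red, green, blue), "z_map" (400x640 float32, m along the optical axis (not along the pixel's ray), 0 where there is no reading), "fx", "fy", "cx", "cy" (pixels), "xyz" and "attitude" of the camera in the world. Camera axes: x right, y up, looking along -z (the intrinsics and any distortion apply to the point x, -y, -z); pixel columns grow to the right and rows downward; lengths in m; the calibration is good to about 2 mm. The wrist camera is an equidistant fisheye: a pixel r from the principal point sees the ray r / f radians off the axis. A picture is of the moment at which its call begins.
A pose or a line that the arm cannot do raises MotionError and nothing moves.
- hand_in(): hands the job in, once; it reports no verdict.
Readings, each from a call of its own:
- get_time(): time.
- get_qpos(): joint angles.
- get_joint_velocities(): joint speeds.
- get_tau(): joint torques, N m.
- get_tool_pos(): TCP position.
- get_eef_rot(): TCP orientation.
- get_contact_force(): force on the tool from outside, world axes, zero at the start.
- get_wrist_torque(): the same for the moment, N m.
- get_opening(): finger opening in m.
Only numpy, scipy, OpenCV 4.12 (cv2) and the standard library are available. Lean on these libraries where they do the work, as an engineer would, in place of code of your own. Each camera call takes 0.05 s, during which the arm holds its last target. There are 200 camera calls.

## Task

The rinsed kit has to go up to dry: hang the ear defenders over the middle part of the drying stand's bar, one cup on each side, hanging level and clear of the bench, and stand the air-line plug upright in the bore of the white block that fits it, pushed down until its shoulder rests on the block. Lower both into place rather than dropping them, let go, and leave the bottle and the jar where they are.

Things in the scene. Friction and masses are not known exactly. Their poses are not given: they have to be found in the camera images.
- defenders: loose rigid ear defenders (0.24 kg): black band, grey cups; they start standing on the cups, band arched up. Origin on the bench between the cups; z up to the crown, x from cup to cup, y along the band's width. 172 x 58 x 150 mm overall. Cups 70 mm tall, 84 mm free between them. The band (24 mm wide, 5 mm thick) slopes down from the crown pad to the cups; they hang steadily from the pad.
- crown (a point): centre of the underside of the black rubber pad at the crown of the ear defenders, 130 mm above their origin, axes as theirs. The pad is 60 mm long in x, 32 mm wide in y, 20 mm thick (130 to 150 mm above the origin): grip it from above across its 32 mm width. Its flat underside rests on the bar when hung.
- stand: fixed drying stand of steel: a base plate 60 mm (x) by 240 mm (y) by 8 mm, two round posts 14 mm thick at y = -100 and +100 mm, and a horizontal round bar 16 mm thick along y at the top of the posts, 216 mm long. Origin at the centre of the base's underside, z up.
- bar_mid (a point): highest point of the stand's bar at mid length, 150 mm above the bench; y runs along the bar, x across it. Ear defenders hung here have their cups 20 mm off the bench.
- plug: loose metal air-line plug (0.16 kg), 90 mm tall, starts upright on the bench on its shank. Origin at the centre of its lower end, z up. From below: shank 30 mm in diameter up to 42 mm height (foot chamfered to 25 mm), round shoulder 42 mm in diameter from 42 to 52 mm, brass nipple 24 mm in diameter from 52 to 90 mm (grip here from above).
- block: fixed white plastic block 130 (x) by 70 (y) by 60 mm high with two upright round bores 50 mm deep from the top: one of 32.5 mm diameter that fits the plug's shank, and one of 48.5 mm that is too wide (even the plug's shoulder drops into it). It may be turned any way round. Origin at the centre of its underside.
- block_hole0 (a point): centre of the mouth of the fitting 32.5 mm bore, at the top face of the block (60 mm above the bench), z up; the plug's shoulder rests on this face when it is home. The mouth has a chamfer of 2.5 mm.
- block_hole1 (a point): centre of the mouth of the too wide 48.5 mm bore.
- bottle: bystander: loose white bottle, 72 mm in diameter, 160 mm tall; origin at the centre of its underside. Leave it alone.
- jar: bystander: loose amber jar, 68 mm in diameter, 75 mm tall; origin at the centre of its underside. Leave it alone.

How it is judged:
At the end, for the whole second after the job is handed in: Ear defenders at rest on the bar: pad underside on it within 8 mm, bar within 30 mm of pad middle, pad within 70 mm of bar middle, level within 0.25 rad, square within 0.4 rad. Plug at rest in the 32.5 mm bore, upright within 0.08 rad, centred within 4 mm, shoulder within 3 mm of the block (x of crown in the frame of bar_mid between -0.03 and 0.03 m and y of crown in the frame of bar_mid between -0.07 and 0.07 m and z of crown in the frame of bar_mid between -0.008 and 0.008 m and angle between defenders's own z axis and vertical below 0.25 rad and angle between the x axis of defenders and the x axis of stand, either way round below 0.4 rad and contact force between defenders and stand above 0.5 N and linear speed of defenders below 0.03 m/s and horizontal distance between plug and block_hole0 below 0.004 m and z of plug in the frame of block_hole0 below -0.039 m and angle between plug's own z axis and vertical below 0.08 rad and linear speed of plug below 0.02 m/s); the robot touches nothing.
It fails at once if the ear defenders are dropped (fall free at over 0.7 m/s) (linear speed of defenders above 0.7 m/s and contact force between defenders and the fingers below 0.1 N).
It fails at once if the plug is dropped (falls free at over 0.7 m/s) (linear speed of plug above 0.7 m/s and contact force between plug and the fingers below 0.1 N).
It fails at once if the bottle is moved more than 30 mm (distance of bottle from where it was at the start of the episode above 0.03 m).
It fails at once if the jar is moved more than 30 mm (distance of jar from where it was at the start of the episode above 0.03 m).
It also fails if it takes over 64 s, if anything falls off the work surface, if the arm or the gripper's body presses on something with over 40 N, if the wrist force passes 120 N, or if a joint passes its speed limit or range.

## Working session

There is one attempt and no reset: what is moved stays moved. The work goes in short steps, each a Python script; the robot and the scene stay as the last script left them, time stands still between calls to the robot, and variables do not carry over. Pictures are saved under pics/ and viewed, about 8 in all and at most 12, crops included, and the job is handed in when it is done.

```bash
mkdir -p pics && cat > h.py <<'E'
import numpy as np, cv2
from scipy.spatial.transform import Rotation as R
from rig import *
def rot(q): return R.from_quat([q[1],q[2],q[3],q[0]])
def att(c):
    a=np.array(c["attitude"]); return a if a.shape==(3,3) else rot(a).as_matrix()
def cloud(c):
    z=c["z_map"].astype(float); v,u=np.mgrid[:z.shape[0],:z.shape[1]]
    P=np.stack([(u-c["cx"])/c["fx"]*z,-(v-c["cy"])/c["fy"]*z,-z],-1)
    W=P@att(c).T+np.array(c["xyz"]); W[z==0]=np.nan; return W
def ray(c,u,v,h):
    d=att(c)@np.array([(u-c["cx"])/c["fx"],-(v-c["cy"])/c["fy"],-1.]); o=np.array(c["xyz"])
    return o+d*(h-o[2])/d[2]
def down(yaw): # tool z down, tool y (jaw) direction at yaw from world y
    q=(R.from_euler('z',yaw)*R.from_euler('x',np.pi)).as_quat(); return [q[3],q[0],q[1],q[2]]
def save(n,im): cv2.imwrite(f"pics/{n}.png",cv2.cvtColor(im,cv2.COLOR_RGB2BGR))
E
python3 - <<'E'
from h import *
import pickle
for n in("scene","top"):
    c=capture(n); pickle.dump(c,open(n+".pkl","wb")); save(n,c["pixels"])
    print(n,{k:c[k] for k in("fx","fy","cx","cy","xyz","attitude")},c.keys(),(c["z_map"]>0).mean())
print(get_eef_rot(),get_opening(),get_time())
E
```

```text
scene {'fx': 418.71526447754604, 'fy': 418.71526447754604, 'cx': 320.4685191834096, 'cy': 200.05547712924508, 'xyz': array([1.08100775, 0.07306367, 1.01965166]), 'attitude': array([0.65086   , 0.1719571 , 0.19821717, 0.71240577])} dict_keys(['pixels', 'z_map', 'fx', 'fy', 'cx', 'cy', 'xyz', 'attitude']) 0.99594140625
top {'fx': 487.66214853992636, 'fy': 487.66214853992636, 'cx': 319.57406424173405, 'cy': 197.82159791599565, 'xyz': array([ 0.38035572, -0.00820954,  1.48746583]), 'attitude': array([-0.70081574, -0.04382162,  0.0375694 ,  0.71100317])} dict_keys(['pixels', 'z_map', 'fx', 'fy', 'cx', 'cy', 'xyz', 'attitude']) 0.996140625
[-6.22702718e-04  9.78260933e-01  2.07376854e-01  5.24207775e-06] 0.08801281582739347 0.1
```

View pics/scene.png

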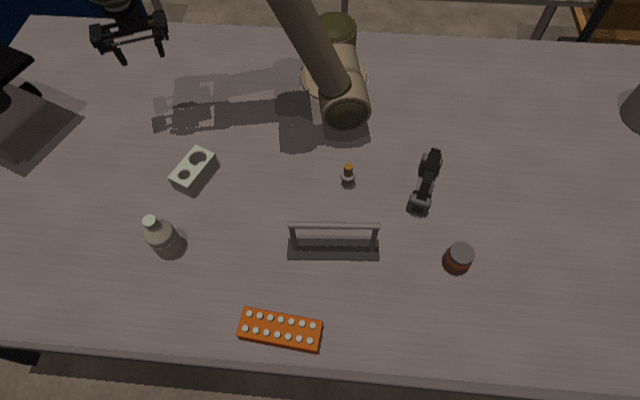

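View pics/top.png

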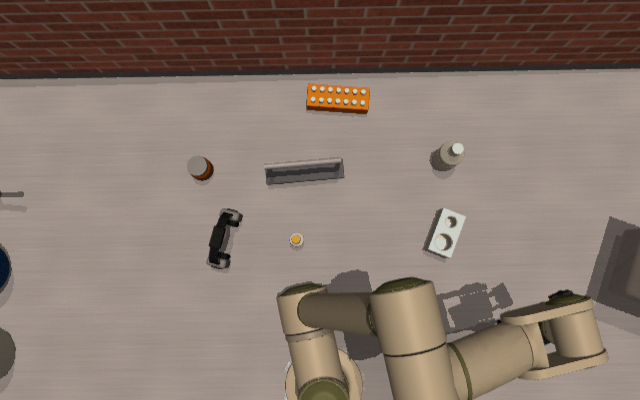

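The scene view shows the block around (193,168), plug (348,175), defenders (427,182), stand (334,240), bottle (160,235) and jar (459,257). In the top view, the block is around (447,233) with its small bore at (451,222). The plug is at (296,240), the defenders at (222,240), and the bar runs from (265,165) to (342,160).

```bash
python3 - <<'E'
from h import *
import pickle
T=pickle.load(open("top.pkl","rb"));S=pickle.load(open("scene.pkl","rb"))
a=ray(T,222,240,.1)[:2];b=ray(T,296,240,.09)[:2];s=ray(T,304,163,.15)[:2];k=ray(T,447,233,.06)[:2]
print("guess",a,b,s,k)
def rect(p):
    r=cv2.minAreaRect((p[:,:2]*1000).astype(np.float32)); return np.round(r[0],1),np.round(r[1],1),round(r[2],1)
for n,c in(("top",T),("scene",S)):
    W=cloud(c).reshape(-1,3)
    def near(g,r,lo,hi): return W[(np.hypot(*(W[:,:2]-g).T)<r)&(W[:,2]>lo)&(W[:,2]<hi)]
    bench=near(np.array([.35,.08]),.3,-.02,.02);print(n,"bench z",np.median(bench[:,2]))
    for nm,g,r,lo,hi in(("pad",a,.12,.143,.16),("band",a,.12,.1,.16),("def",a,.12,.02,.16),("plugtop",b,.04,.084,.1),("bar",s,.15,.142,.16),("base",s,.15,.005,.02),("block",k,.1,.056,.068)):
        p=near(g,r,lo,hi)
        if len(p)>3: print(nm,len(p),p.mean(0).round(4),"zmax",p[:,2].max().round(4),"med",np.median(p[:,2]).round(4),rect(p))
    # bore centres: ellipse of dark contours inside block top
W=cloud(T)
# orange circle
for n,c,x0,x1,y0,y1 in(("top",T,280,312,225,255),("scene",S,335,360,155,185)):
    h=cv2.cvtColor(c["pixels"],cv2.COLOR_RGB2HSV)[y0:y1,x0:x1]; m=(h[...,0]<25)&(h[...,1]>130)&(h[...,2]>150)
    v,u=np.nonzero(m); print(n,"orange",u.mean()+x0,v.mean()+y0,ray(c,u.mean()+x0,v.mean()+y0,.09),len(u))
c1=cv2.resize(T["pixels"][200:265,200:300],None,fx=8,fy=8,interpolation=cv2.INTER_CUBIC)[:300*2]
c2=cv2.resize(T["pixels"][200:265,420:475],None,fx=8,fy=8,interpolation=cv2.INTER_CUBIC)
save("c1",cv2.resize(np.hstack([c1,c2]),(800,335)))
E
```

```text
guess [0.42447356 0.28185822] [0.42179276 0.07208724] [0.63341993 0.04457339] [ 0.43678705 -0.36671676]
top bench z 0.000228658046090624
pad 258 [0.4316 0.287  0.1495] zmax 0.1574 med 0.1492 (array([432.2, 287.6]), array([32. , 65.3]), 76.5)
band 540 [0.4322 0.2867 0.1379] zmax 0.1574 med 0.1413 (array([432.4, 287.4]), array([ 31.9, 148.3]), 75.6)
def 990 [0.4312 0.2826 0.1033] zmax 0.1574 med 0.1118 (array([432.2, 287. ]), array([ 58.8, 177.8]), 74.4)
plugtop 52 [0.4261 0.0735 0.0902] zmax 0.0987 med 0.0898 (array([426.1,  73.6]), array([20.1, 20.2]), 89.1)
bar 411 [0.6349 0.0502 0.1484] zmax 0.1571 med 0.1481 (array([635.3,  50.2]), array([ 15.9, 213.5]), 4.3)
base 1313 [0.6297 0.0463 0.0082] zmax 0.0177 med 0.0078 (array([632.3,  41.4]), array([293.3, 288.4]), 48.4)
block 689 [ 0.444  -0.3669  0.0603] zmax 0.0679 med 0.0602 (array([ 439.9, -365.3]), array([ 71.8, 130.4]), 66.9)
scene bench z -0.00040258014418281807
pad 256 [0.4362 0.2871 0.149 ] zmax 0.1556 med 0.1492 (array([435.2, 287.5]), array([32. , 66.7]), 75.0)
band 528 [0.4546 0.2821 0.1368] zmax 0.1556 med 0.1413 (array([437.1, 287. ]), array([ 32. , 142.4]), 74.9)
def 1127 [0.4637 0.2785 0.0949] zmax 0.1556 med 0.0834 (array([436.1, 287.3]), array([ 58.1, 173.8]), 74.9)
plugtop 61 [0.4279 0.0743 0.089 ] zmax 0.0935 med 0.0894 (array([426.1,  74. ]), array([23.5, 21.7]), 5.1)
bar 566 [0.6378 0.0499 0.1475] zmax 0.1538 med 0.1477 (array([636.2,  50.3]), array([ 17.1, 213.3]), 4.3)
base 1639 [0.6377 0.0508 0.0078] zmax 0.019 med 0.0076 (array([625.3,  49.2]), array([182. , 244.6]), 12.1)
block 668 [ 0.4445 -0.3664  0.0592] zmax 0.066 med 0.0591 (array([ 439.7, -364.4]), array([ 73.5, 131.5]), 67.0)
top orange 295.5833333333333 238.75 [0.42537087 0.07324914 0.09      ] 48
scene orange nan nan [nan nan nan] 0<stdin>:20: RuntimeWarning: Mean of empty slice.
  ret = ret.dtype.type(ret / rcount)
```

View pics/c1.png

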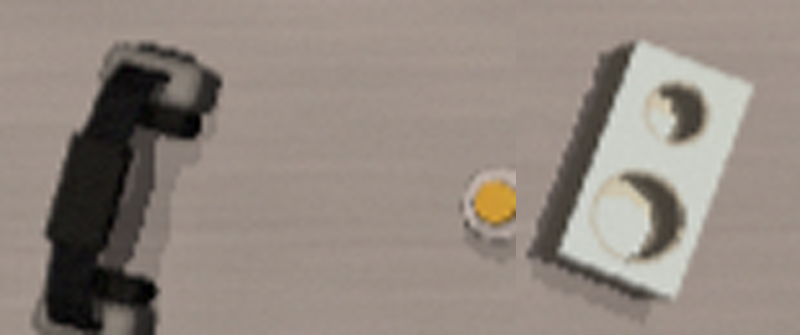

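The depth measurements from the two views agree to 4 mm or better. The crop shows the small bore on the far, right end of the block. Next I'll look closer with the wrist camera over the block, plug and pad.

```bash
cat >> h.py <<'E'
def wray(c,u,v,h):
    u=np.atleast_1d(u).astype(float);v=np.atleast_1d(v).astype(float)
    a=(u-c["cx"])/c["fx"];b=(v-c["cy"])/c["fy"];t=np.hypot(a,b)+1e-12
    d=np.stack([np.sin(t)*a/t,-np.sin(t)*b/t,-np.cos(t)],-1)@att(c).T;o=np.array(c["xyz"])
    return o+d*((h-o[2])/d[:,2])[:,None]
def wpix(c,p):
    d=att(c).T@(np.array(p)-c["xyz"]);t=np.arctan2(np.hypot(d[0],d[1]),-d[2]);r=np.hypot(d[0],d[1])+1e-12
    return c["cx"]+c["fx"]*t*d[0]/r, c["cy"]-c["fy"]*t*d[1]/r
E
python3 - <<'E'
from h import *
import pickle
ims=[]
for n,p,y in(("wb",[.44,-.365,.28],0),("wp",[.426,.0735,.28],0)):
    move_ptp(p,down(y)); hold(.3); c=capture("wrist"); pickle.dump(c,open(n+".pkl","wb")); ims.append(c["pixels"])
    print(n,c["xyz"],c["fx"],c["cx"],c["cy"],get_tool_pos(),wpix(c,[p[0],p[1],.06]),get_qpos()[-1],get_time())
save("w1",cv2.resize(np.vstack(ims),(480,600)))
E
```

```text
wb [ 0.50672299 -0.36523851  0.41208724] 309.70691628693146 317.8660872313314 204.53507746879 [ 0.43959772 -0.36543153  0.279955  ] (np.float64(317.50846549901485), np.float64(179.52802847384024)) 0.6710667742291326 1.4583
wp [0.49340994 0.07351653 0.4120899 ] 309.70691628693146 317.8660872313314 204.53507746879 [0.42613921 0.07324515 0.27994447] (np.float64(317.6787375515173), np.float64(180.10323037012407)) 1.4663171814340197 3.4167
```

View pics/w1.png

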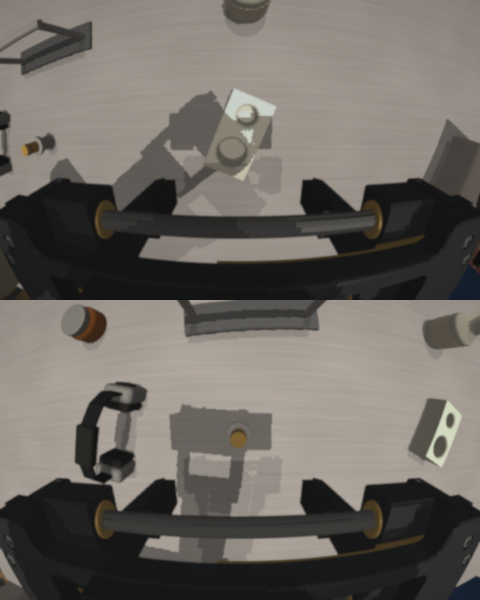

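The wrist views show the block's small bore at about (329,153) full-resolution pixels and the plug's nipple at about (317,183). I'll fit both by casting rays.

```bash
cat >> h.py <<'E'
def wcloud(c):
    v,u=np.mgrid[:400,:640]; z=c["z_map"].astype(float)
    a=(u-c["cx"])/c["fx"];b=(v-c["cy"])/c["fy"];t=np.hypot(a,b)+1e-12
    k=np.tan(t)/t*z; W=np.stack([a*k,-b*k,-z],-1)@att(c).T+np.array(c["xyz"]); W[z==0]=np.nan; return W
E
python3 - <<'E'
from h import *
import pickle
wb,wp,T,S=[pickle.load(open(n+".pkl","rb")) for n in("wb","wp","top","scene")]
for n,c,f,rf in(("wrist",wb,wcloud,wray),("top",T,cloud,lambda c,u,v,h:np.array([ray(c,a,b,h) for a,b in zip(u,v)])),("scene",S,cloud,lambda c,u,v,h:np.array([ray(c,a,b,h) for a,b in zip(u,v)]))):
    W=f(c); near=np.hypot(W[...,0]-.44,W[...,1]+.365)<.12
    top=(near&(abs(W[...,2]-.06)<.006)).astype(np.uint8)
    top=cv2.medianBlur(top,3)
    cs,h=cv2.findContours(top,cv2.RETR_CCOMP,cv2.CHAIN_APPROX_NONE)
    for i,k in enumerate(cs):
        if len(k)<10: continue
        p=rf(c,k[:,0,0],k[:,0,1],.06)[:,:2]*1000
        if h[0][i][3]<0: r=cv2.minAreaRect(p.astype(np.float32)); print(n,"outer",np.round(r[0],1),np.round(r[1],1),round(r[2],1))
        else: e=cv2.fitEllipse(p.astype(np.float32)); print(n,"hole",np.round(e[0],1),np.round(e[1],1), "minc",cv2.minEnclosingCircle(p.astype(np.float32)))
W=wcloud(wp); 
m=(np.hypot(W[...,0]-.426,W[...,1]-.0735)<.03)&(abs(W[...,2]-.09)<.005)
v,u=np.nonzero(m);p=wray(wp,u,v,.09)[:,:2]*1000;print("plug wrist",len(u),p.mean(0),cv2.minEnclosingCircle(p.astype(np.float32)),np.median(W[m][:,2]))
m=(np.hypot(W[...,0]-.434,W[...,1]-.287)<.06)&(abs(W[...,2]-.149)<.006)
v,u=np.nonzero(m);p=wray(wp,u,v,.15)[:,:2]*1000;print("pad wrist",len(u),p.mean(0),cv2.minAreaRect(p.astype(np.float32)))
q=get_qpos()
for p,y in (([.426,.0735,.072],0),([.46,-.375,.09],0),([.434,.287,.147],np.radians(-15)),([.6357,.0502,.167],np.radians(4.3)),([.6357,.0502,.3],np.radians(4.3))): print(solve_ik(p,down(y)))
E
```

```text
wrist outer [ 437.8 -365.8] [ 70.8 130.7] 67.3
wrist hole [ 412.3 -354.5] [47.4 48.3] minc ((412.3201904296875, -354.4779052734375), 24.637372970581055)
wrist hole [ 469.9 -378.7] [32.3 32.9] minc ((469.6060791015625, -378.67724609375), 17.283584594726562)
top outer [ 439.7 -364.9] [ 71.4 130.1] 67.3
top hole [ 412.8 -353. ] [49.9 50.3] minc ((412.87176513671875, -352.8699645996094), 26.48426628112793)
top hole [ 471.  -377.8] [34.5 35.4] minc ((471.0274658203125, -377.74346923828125), 18.478952407836914)
scene outer [ 441.6 -363.5] [ 73.6 132.2] 67.4
scene hole [ 473.6 -375.9] [33.2 33.3] minc ((473.3798828125, -375.83026123046875), 17.663570404052734)
scene hole [ 415.7 -352. ] [48.  50.4] minc ((415.07855224609375, -352.5091857910156), 26.560077667236328)
plug wrist 387 [425.30784942  73.77737949] ((425.12591552734375, 73.66342163085938), 12.38104248046875) 0.09018680459456896
pad wrist 1378 [432.50265053 283.42975855] ((431.70941162109375, 283.8792419433594), (35.22427749633789, 60.84628677368164), 75.2801513671875)
[-1.04415706e-01  4.28418700e-01  1.87182846e+00 -4.44089210e-16
  8.41345497e-01  1.46638062e+00]
[-8.83250911e-01  6.12805413e-01  1.40086478e+00 -4.44089210e-16
  1.12792246e+00  6.87545416e-01]
[ 3.56480558e-01  4.34562788e-01  1.54591012e+00 -4.44089210e-16
  1.16111974e+00  2.18907627e+00]
[-1.06516404e-01  5.99957325e-01  1.16987013e+00 -4.44089210e-16
  1.37176520e+00  1.38923077e+00]
[-1.06516404e-01  5.18543848e-01  9.32961184e-01 -4.44089210e-16
  1.69008762e+00  1.38923077e+00]
```

```bash
python3 - <<'E'
from h import *
import pickle
o=down(0)
x,y=.4252,.0736
servo_line([x,y,.12],speed=.15); servo_line([x,y,.072],speed=.06)
command_gripper(.0); print("grip",get_opening(),get_tool_pos())
servo_line([x,y,.2],speed=.12); print("lifted",get_opening(),get_contact_force())
servo_line([.4700,-.3784,.2],speed=.2); servo_line([.4700,-.3784,.142],speed=.08); hold(.2)
print(get_opening(),get_tool_pos(),get_contact_force(),get_time())
c=capture("wrist"); pickle.dump(c,open("wi.pkl","wb")); t=capture("top")["pixels"]
a=cv2.resize(c["pixels"][100:260,220:420],(500,400),interpolation=cv2.INTER_CUBIC); b=cv2.resize(capture("scene")["pixels"][110:210,140:260],(300,400)) 
save("ins",np.hstack([a,b]))
E
```

```text
grip 0.023205671015665463 [0.42520972 0.07358454 0.07201329]
lifted 0.023013929579981673 [-0.61295346  0.04283129 -1.30731209]
0.022952757466957796 [ 0.47010113 -0.37853124  0.14245495] [-1.23595371 -0.68281906 -2.10062026] 11.3
```

View pics/ins.png

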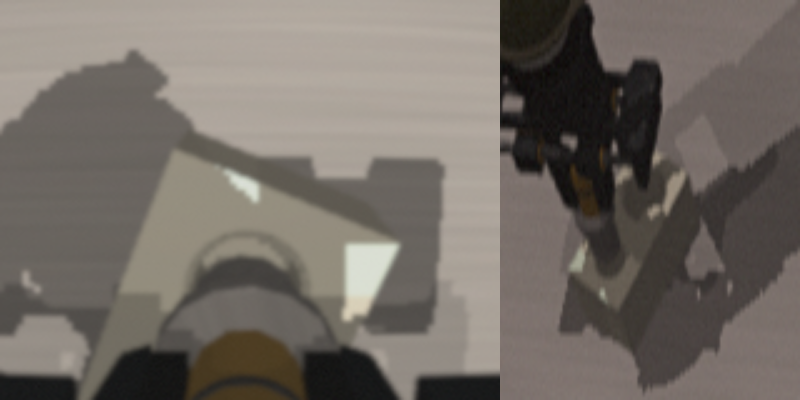

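The close view shows the shank right over the small bore: the rim is at about (247,265) in the crop and the plug centre at about (245,300). The scene crop agrees. Lowering now with a force guard.

```bash
python3 - <<'E'
from h import *
x,y=.4700,-.3784
r=servo_line([x,y,.118],speed=.03,max_force=8);print(r,get_tool_pos(),get_contact_force())
if not r:
    r=servo_line([x,y,.0885],speed=.03,max_force=12);print(r,get_tool_pos(),get_contact_force(),get_opening(),get_time())
E
```

```text
False [ 0.47008037 -0.37848408  0.11818266] [ 0.64221626  0.15019227 -2.14211773]
True [ 0.46989679 -0.37827135  0.08999473] [-0.87468084  0.86274887  5.7792293 ] 0.023423934332627128 13.2833
```

```bash
python3 - <<'E'
from h import *
import pickle
command_gripper(.06); hold(.2); servo_line([.47,-.3784,.24],speed=.15); 
move_ptp([.44,-.365,.28],down(0)); hold(.2)
c=capture("wrist"); W=wcloud(c)
m=(np.hypot(W[...,0]-.47,W[...,1]+.378)<.025)&(W[...,2]>.09)
z=W[m][:,2]; m2=m&(abs(W[...,2]-.108)<.005); v,u=np.nonzero(m2); print("plug top z",np.median(z),W[m2].mean(0),cv2.minEnclosingCircle((wray(c,u,v,.108)[:,:2]*1000).astype(np.float32)))
o=down(np.radians(-15)); x,y=.4335,.2867
command_gripper(.088); move_ptp([x,y,.29],o); hold(.2)
c2=capture("wrist"); W=wcloud(c2)
m=(np.hypot(W[...,0]-x,W[...,1]-y)<.06)&(abs(W[...,2]-.151)<.004); v,u=np.nonzero(m)
print("pad",np.median(W[m][:,2]),cv2.minAreaRect((wray(c2,u,v,.15)[:,:2]*1000).astype(np.float32)),get_time())
save("pd",np.vstack([c["pixels"][100:280,160:480],c2["pixels"][100:280,160:480]]))
E
```

```text
plug top z 0.3625576048317944 [ 0.46974716 -0.37816631  0.1081607 ] ((469.7554016113281, -378.1654968261719), 12.100920677185059)
pad 0.14998036325649022 ((431.5000915527344, 287.9177551269531), (30.726835250854492, 59.519065856933594), 74.2017822265625) 19.0667
```

View pics/pd.png

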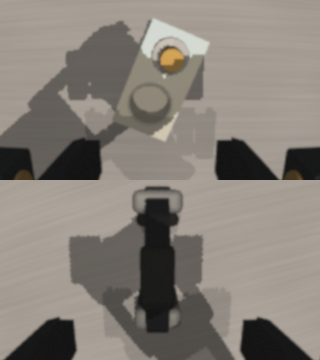

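The top crop shows the plug seated in the small bore, with its top at 0.108 m and the bore centre within 1 mm. The bottom crop shows the pad centred between the jaws at about (157,265). Next I'll grip the pad and carry the defenders over the bar.

```bash
python3 - <<'E'
from h import *
import pickle
o=down(np.radians(-15.3)); x,y=.4318,.2877
servo_line([x,y,.2],o,speed=.15); servo_line([x,y,.147],o,speed=.06)
command_gripper(0); print("grip",get_opening(),get_tool_pos())
servo_line([x,y,.18],o,speed=.06); print(get_opening(),get_contact_force())
servo_line([x,y,.34],o,speed=.15)
o2=down(np.radians(4.3))
servo_line([.6358,.0502,.34],o2,speed=.15); hold(.3)
print(get_opening(),get_contact_force(),get_wrist_torque(),get_tool_pos(),get_time())
c=capture("scene"); c2=capture("wrist"); t=capture("top")
save("car",np.hstack([cv2.resize(c["pixels"][120:300,220:440],(400,330)),cv2.resize(t["pixels"][80:260,200:420],(400,330))]))
E
```

```text
grip 0.03203248010976467 [0.43180497 0.28771769 0.14700356]
0.03191907525216368 [ 0.74013107  0.66495678 -3.41395393]
0.03149174260629006 [-0.54459566 -0.46878215 -2.85577621] [ 0.02618569 -0.01594195 -0.00987752] [0.6357352  0.0503102  0.34005052] 26.1833
```

View pics/car.png

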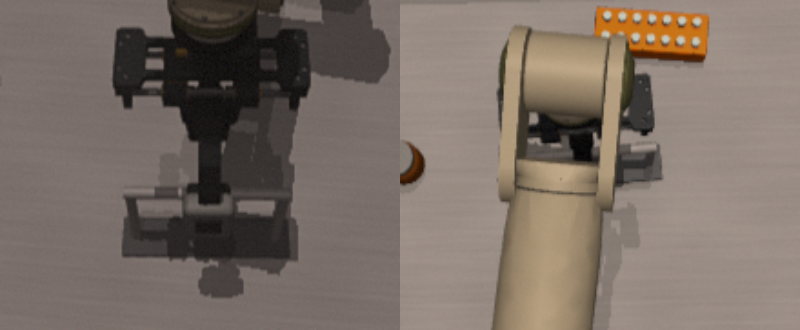

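The scene crop shows the defenders held upright and square above the bar's mid length, with the near cup at about (208,205) and the bar across the gap. Lowering with a force guard.

```bash
python3 - <<'E'
from h import *
o=down(np.radians(4.3)); x,y=.6358,.0502
for z,s,f in((.24,.1,8),(.18,.08,8),(.164,.02,6)):
    r=servo_line([x,y,z],o,speed=s,max_force=f); print(z,r,get_tool_pos(),get_contact_force(),get_wrist_torque(),get_opening(),get_time())
    if r: break
hold(.2); c=capture("scene")
save("low",cv2.resize(c["pixels"][180:300,260:420],(640,480),interpolation=cv2.INTER_CUBIC))
E
```

```text
0.24 False [0.63605301 0.05018687 0.24075766] [-0.61271323  0.96672995 -3.15515024] [ 0.03897403  0.00164363 -0.00868933] 0.032007274513242465 27.4833
0.18 False [0.63607605 0.05019252 0.1805926 ] [ 0.16296281 -0.68744955 -3.39857625] [ 0.01597171  0.03795594 -0.03639707] 0.031621433604945334 28.3833
0.164 True [0.63575346 0.05020287 0.1669315 ] [-1.0292121   0.20080594  4.7744419 ] [ 0.01187367  0.11744103 -0.01566566] 0.03166968322974027 29.025
```

View pics/low.png

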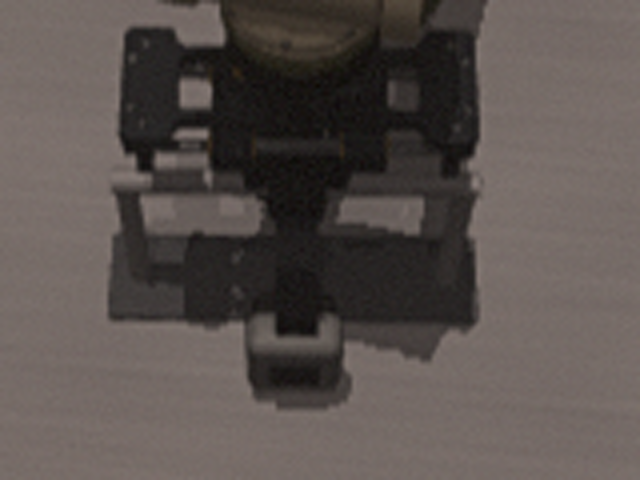

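Contact came at TCP height 0.167 m, exactly where the pad should meet the bar. The picture shows the band over the bar at about (300,185) with a cup on the near side at (295,355). Release, back off and check.

```bash
python3 - <<'E'
from h import *
o=down(np.radians(4.3)); x,y=.6358,.0502
command_gripper(.07); hold(.3); servo_line([x,y,.19],o,speed=.04); servo_line([x,y,.3],o,speed=.12)
move_ptp([.35,-.2,.35],down(0)); hold(.5)
print(get_contact_force(),get_time())
T=capture("top");S=capture("scene")
for n,c in(("top",T),("scene",S)):
    W=cloud(c).reshape(-1,3)
    p=W[(np.hypot(W[:,0]-x,W[:,1]-y)<.06)&(abs(W[:,2]-.170)<.006)]
    r=cv2.minAreaRect((p[:,:2]*1000).astype(np.float32)); print(n,"pad",np.median(p[:,2]),r)
    q=W[(np.hypot(W[:,0]-.47,W[:,1]+.3784)<.03)&(abs(W[:,2]-.108)<.006)]
    print("plug top",np.median(q,0),len(q))
save("fin",np.hstack([cv2.resize(S["pixels"][110:300,140:480],(460,257)),cv2.resize(T["pixels"][120:280,170:480],(340,257))]))
E
```

```text
[ 0.42194599 -0.78540667  0.10524028] 34.0333
top pad 0.16936589960048465 ((634.040283203125, 50.2523193359375), (69.53924560546875, 31.887592315673828), 5.6061835289001465)
plug top [ 0.47117177 -0.37747415  0.10868603] 55
scene pad 0.16924853050404687 ((637.4151611328125, 50.413211822509766), (59.55488967895508, 30.22188949584961), 4.915111064910889)
plug top [ 0.47177152 -0.37730124  0.10675431] 56
```

View pics/fin.png

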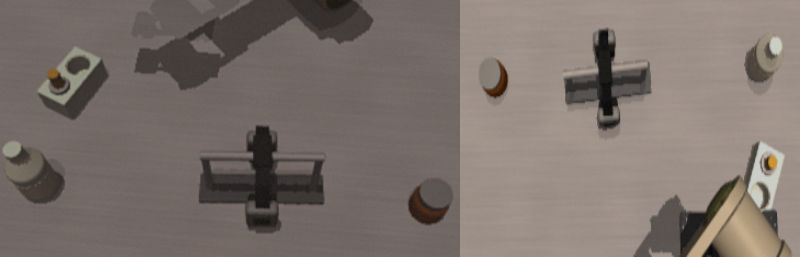

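The final views show the defenders hanging at mid bar with one cup on each side, at (262,175) in the scene crop. The plug stands in the small bore at (57,80), and the bottle and jar look unmoved. Handing in.

```bash
python3 -c "
from rig import *
hand_in(); print(get_time())"
```

```text
the job is handed in; nothing more can be done
the job is handed in; nothing more can be done
```

Both items are in place and the job is handed in, at about 34 s of robot time; no verdict was reported.

- **Plug:** I gripped it by the nipple and lowered it into the 32.5 mm bore until it touched at the expected height. Its top then read 107–109 mm, where 108 mm is fully home. It was centred within about 0.6 mm of the bore by the wrist camera.
- **Ear defenders:** I gripped them by the pad, turned them square to the bar and lowered them until the pad touched the bar. After release, the pad's top read 169 mm (170 mm expected). It sits within about 2 mm of mid-bar and is square to about 1°. I judged that they hang level from the pictures and the pad height, not by a separate measurement.
- **Bottle and jar:** they look unmoved in the final pictures. I did not measure their positions, but the arm never worked near them.

No check failed. The fixed cameras disagreed by up to about 3 mm, for example on the pad's x position (634 mm against 637 mm), which is well inside the tolerance.

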